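# Sort leftover panel parts back into their stock trays

### The arm

A 6-joint arm with a two-finger parallel gripper is mounted at the origin on the work surface. World frame = base frame: x ahead of the robot, y to its left, z up, the work surface at z = 0. Lengths are in m, angles in degrees, forces in N, time in s.
With the tool pointing down it reaches from about 0.375 to 0.75 m from the base axis. Payload 9 kg.
Tool frame: the origin (TCP) lies where the fingers leave the gripper's body, on its centre line; the fingertips stand 73 mm ahead of it and the grasp point (between the pads) lies 54 mm ahead of it (robot.tip_reach is the distance from the TCP to the fingertips, in m); z points along the fingers, y is the direction in which the jaws open and shut (so a half turn about z gives the same grasp; the last joint's range is limited). The gripper opens to 85 mm and grips with 20 to 120 N. Pads are 22 mm wide; open, the fingers measure 114 mm over their backs; the gripper's body (76 mm by 85 mm) begins 54 mm behind the grasp point. The pads swing forward as they close: fully open they stand 13 mm farther back than shut.
Start: joints at [-82.317, 5.964, 5.575, 89.605, 0, 77.527], TCP at [0.207, -0.563, 0.304] pointing down, gripper open.
Joint ranges: [-171.21, 171.21], [-48.23, 106.86], [-62.78, 66.21], [-105.2, 120.99], [-86.42, 89.51], [-180, 180]. Speed limits (degrees/s): [127.2, 127.2, 147.25, 180, 180, 180].

### API

Orientations are given as [roll, pitch, yaw] about the fixed x, y, z axes, in that order (R = Rz(yaw) Ry(pitch) Rx(roll)).
In Python, from plant import robot gives the robot as it stands. Calls block until the motion is done:
- robot.move_pose(position, orientation): joint-space move of the TCP to a pose.
- robot.line_to(position, vel=0.15, rotation=None, guard=None): straight line of the TCP; rotation=None keeps the orientation; vel is the mean speed in m/s. With guard (N) it stops when the force on the tool has changed by that much, and returns True; else False.
- robot.goto_joints(angles): joint-space move.
- robot.set_gripper(opening): finger opening in m; the grip force is fixed at half the most; returns when the fingers have stopped.
- robot.pause(seconds).
- robot.ik(position, orientation): joint angles nearest the present ones, or None.
- robot.observe(): the state.
- robot.grab_frame(name): name is "side" or "top"; returns the picture (420x560x3 uint8, blue, green, red); there is no depth.
- robot.get_calibration(name): a dict with "vertical_fov" (degrees; the focal length in pixels is half the picture's height over the tangent of half this angle, whatever the lens; pixels are square), "cx", "cy" (the principal point, pixels), "k1" (the pictures are not rectified: a ray, as slopes to the right and down, at radius r is drawn at 1 + k1 r^2 times it, then the intrinsics apply), "rvec" (rotation vector, rad) and "tvec" (3), from world to camera coordinates, as OpenCV has them. Camera axes: x right, y down, z forward; pixel columns grow to the right and rows downward; lengths in m; the calibration is good to about 2 mm. A picture is of the moment at which its call begins. get_calibration takes no time and is no camera call.
A pose or a line that the arm cannot do raises robot.IKError and nothing moves.
- robot.job_done(): hands the job in, once; it reports no verdict.
The state is a dict: "time": time; "q": joint angles; "qvel": joint speeds; "joint_torque": joint torques, N m; "tool_pos": TCP position; "tcp_rot": TCP orientation; "ft_force": force on the tool from outside, world axes, zero at the start; "torque": the same for the moment, N m; "gripper_width": finger opening in m.
Only numpy, scipy, OpenCV 4.12 (cv2) and the standard library are available. Lean on these libraries where they do the work, as an engineer would, in place of code of your own. Each camera call takes 0.05 s, during which the arm holds its last target. There are 200 camera calls.

### The job

Put the five leftover control-panel parts back into stock: each goes into the empty front bay of the tray whose rear bay already holds parts of its kind (both breakers, large and small, with the breakers, both cable glands with the glands, the push button with the buttons). Stand every part upright and flat on the bay's floor, beside and not on top of any other, and let go. Leave the screwdriver and the roll of tape where they are.

Things in the scene. Friction and masses are not known exactly. Their poses are not given: they have to be found in the camera images.
- breaker3_mid (a point): Three-pole circuit breaker, white plastic, standing on its flat back, three joined black toggles up; stepped block 54 mm wide (y), 74 mm high: 85 mm long (x) up to height 44 mm, 45 mm long from there to 62 mm, toggle to 74 mm. Grip across the 54 mm: those side faces are flat and parallel up to 62 mm. Point: its centre, 37 mm above its underside; z up, x along its length
- breaker2_mid (a point): Two-pole circuit breaker, white plastic, standing on its flat back, two joined black toggles up; stepped block 36 mm wide (y), 74 mm high: 85 mm long (x) up to height 44 mm, 45 mm long from there to 62 mm, toggle to 74 mm. Grip across the 36 mm: those side faces are flat and parallel up to 62 mm. Point: its centre, 37 mm above its underside; z up, x along its length
- gland_large_mid (a point): Large cable gland, grey plastic, hexagonal nut body with a tapered round cap, standing upright; it grips like a round post 42 mm in diameter up to 40 mm height, narrower above, 56 mm high overall. Point: its centre, 28 mm above its underside; z up
- gland_small_mid (a point): Small cable gland, grey plastic, hexagonal nut body with a tapered round cap, standing upright; it grips like a round post 28 mm in diameter up to 33 mm height, narrower above, 46 mm high overall. Point: its centre, 23 mm above its underside; z up
- push_button_mid (a point): Panel push-button unit standing on its contact block: black rectangular block 46 mm long (x), 30 mm wide (y), 36 mm high, with a round steel bezel 30 mm in diameter and a white cap above it, 54 mm high overall. Grip the block across its 30 mm width. Point: its centre, 27 mm above its underside; z up, x along the 46 mm
- breaker_tray_bay (a point): Breaker tray: fixed blue tray, 215 (x) by 188 (y) mm, walls 4 mm thick, 34 mm high. A cross wall parts an empty bay near the robot, inside 120 (x) by 180 (y) mm, from a rear bay holding two white circuit breakers, fixed, up to 78 mm above the bench. Point: centre of the empty bay's floor, 4 mm above the bench; walls 60 mm off at +x and -x, 90 mm at +y and -y; x towards the rear bay, z up
- gland_tray_bay (a point): Gland tray: fixed blue tray, 215 (x) by 188 (y) mm, walls 4 mm thick, 34 mm high. A cross wall parts an empty bay near the robot, inside 120 (x) by 180 (y) mm, from a rear bay holding three grey hexagonal cable glands, fixed, up to 78 mm above the bench. Point: centre of the empty bay's floor, 4 mm above the bench; walls 60 mm off at +x and -x, 90 mm at +y and -y; x towards the rear bay, z up
- button_tray_bay (a point): Button tray: fixed blue tray, 215 (x) by 188 (y) mm, walls 4 mm thick, 34 mm high. A cross wall parts an empty bay near the robot, inside 120 (x) by 180 (y) mm, from a rear bay holding three push-button units, fixed, up to 78 mm above the bench. Point: centre of the empty bay's floor, 4 mm above the bench; walls 60 mm off at +x and -x, 90 mm at +y and -y; x towards the rear bay, z up
- screwdriver: Screwdriver, 200 mm long, lying on the bench to the left of the trays. A bystander: leave it alone. Origin under its middle, x along its length
- tape_roll_mid (a point): Roll of black electrical tape, 68 mm in diameter, 19 mm high, lying flat on the bench to the right of the trays. A bystander: leave it alone. Point: its centre, 9.5 mm above the bench
Things that resemble listed ones, but are neither listed nor needed, are in the scene too. What is shaped like the part that bears push_button_mid but orange or pink is not meant.

How it is judged:
By the outcome, as a careful person would: the job done as asked, in the order asked, and still so for the second after the job is handed in, with the robot touching nothing.
It also fails if it takes over 131 s, if anything falls off the work surface, if the arm or the gripper's body presses on something with over 40 N, if the wrist force passes 120 N, or if a joint passes its speed limit or range.

## Working session

There is one attempt and no reset: what is moved stays moved. The work goes in short steps, each a Python script; the robot and the scene stay as the last script left them, time stands still between calls to the robot, and variables do not carry over. Pictures are saved under pics/ and viewed, about 12 in all and at most 16, crops included, and the job is handed in when it is done.

```bash
mkdir -p pics; ls
python3 - <<'E'
from plant import robot
import cv2
for n in("top","side"):
    f=robot.grab_frame(n); cv2.imwrite(f"pics/{n}0.png",cv2.resize(f,None,fx=1.42,fy=1.42,interpolation=cv2.INTER_CUBIC)); cv2.imwrite(f"{n}0_raw.png",f)
    print(robot.get_calibration(n))
E
```

```text
pics
{'vertical_fov': 46.18722601662027, 'cx': 278.21225220203394, 'cy': 205.11196478480394, 'k1': 0.0073537844657154475, 'rvec': array([ 2.16988631, -2.15417137,  0.12443433]), 'tvec': array([-0.02186801,  0.48191367,  1.22312053])}
{'vertical_fov': 45.891287476268765, 'cx': 280.9396993784755, 'cy': 213.21483719368192, 'k1': -0.1305872001879807, 'rvec': array([ 0.14803532, -2.92638158,  1.00324735]), 'tvec': array([0.46946866, 0.05768726, 1.24011288])}
```

View pics/top0.png

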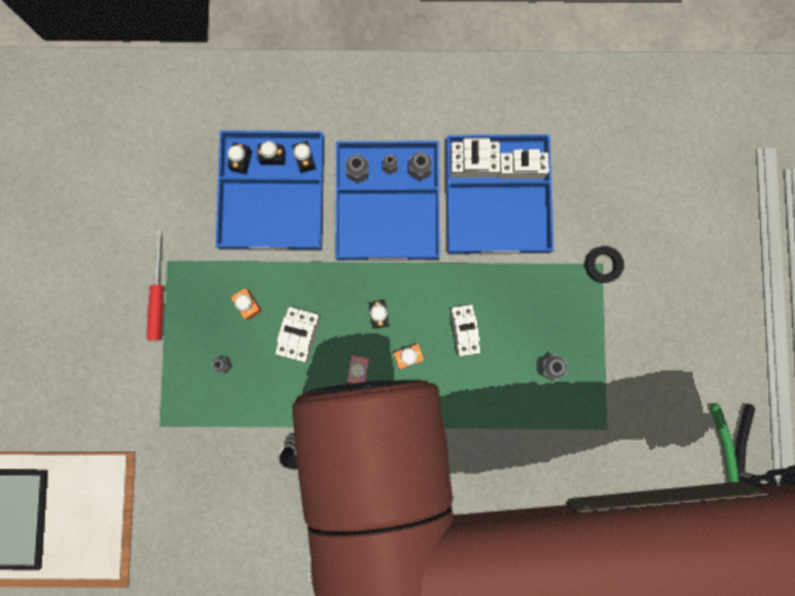

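View pics/side0.png

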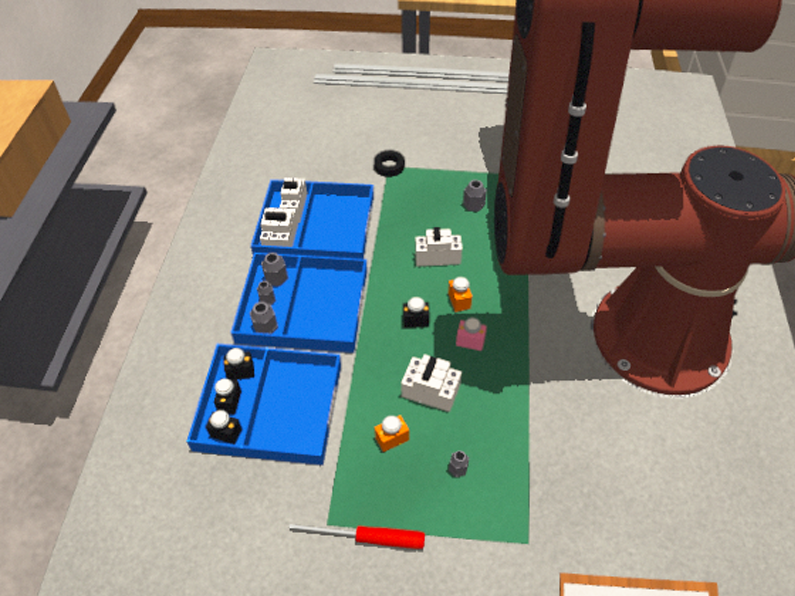

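Top view (scaled 1.42×): the parts are breaker3 (297,334), breaker2 (465,330), black push button (379,314), small gland (222,365) and large gland (553,367). The button look-alikes are orange at (245,303) and (408,356) and pink at (358,370). Only the part at (379,314) is black with a steel bezel, so it fits the description. Trays left to right are buttons, glands, breakers. I'll fit silhouettes in both views.

```bash
cat > vis.py <<'E'
import cv2, numpy as np
from scipy.optimize import minimize
from plant import robot
def cam(n):
    c=robot.get_calibration(n); f=210/np.tan(np.radians(c["vertical_fov"]/2))
    return np.array([[f,0,c["cx"]],[0,f,c["cy"]],[0,0,1]]),np.array([c["k1"],0,0,0]),c["rvec"],c["tvec"]
CAM={n:cam(n) for n in("top","side")}
def proj(P,n):
    K,d,r,t=CAM[n]; return cv2.projectPoints(np.float64(P).reshape(-1,1,3),r,t,K,d)[0].reshape(-1,2)
def unproj(uv,z,n="top"):
    K,d,r,t=CAM[n]; a=cv2.undistortPoints(np.float64(uv).reshape(-1,1,2),K,d).reshape(2)
    R=cv2.Rodrigues(r)[0]; o=-R.T@t; v=R.T@np.r_[a,1]; return o+v*(z-o[2])/v[2]
def box(lx,ly,z0,z1): return np.array([[sx*lx/2,sy*ly/2,z] for z in(z0,z1) for sx in(-1,1) for sy in(-1,1)])
def cyl(d0,d1,z0,z1,n=24,a0=0):
    a=np.arange(n)*2*np.pi/n+a0; return np.vstack([np.c_[d/2*np.cos(a),d/2*np.sin(a),0*a+z] for d,z in((d0,z0),(d1,z1))])
def brk(w): return [box(.085,w,0,.044),box(.045,w,.044,.062),box(.012,w*.6,.062,.074)]
M=dict(breaker3=brk(.054),breaker2=brk(.036),gland_large=[cyl(.044,.044,0,.040),cyl(.038,.026,.040,.056)],
 gland_small=[cyl(.029,.029,0,.033),cyl(.026,.018,.033,.046)],push_button=[box(.046,.030,0,.036),cyl(.03,.03,.036,.045),cyl(.024,.024,.045,.054)],
 tray=[box(.215,.188,0,.034)])
S=4
def hulls(m,p,n,z=0):
    c,s=np.cos(p[2]),np.sin(p[2]); R=np.array([[c,-s,0],[s,c,0],[0,0,1]])
    return [cv2.convexHull(proj(h@R.T+[p[0],p[1],z],n).astype(np.float32)) for h in M[m]]
def render(m,p,n,z=0):
    im=np.zeros((420*S,560*S),np.uint8)
    for h in hulls(m,p,n,z): cv2.fillConvexPoly(im,np.int32(np.round((h+.5)*S)),1)
    return im
def mask(img,m,p,n):
    b,g,r=[img[...,i].astype(float) for i in range(3)]
    if m=="tray": k=((b-r)/(b+1)>.45)&(b>g*1.25)
    else: k=~(((g-r)/(g+1)>.3)&(g>b))
    reg=cv2.dilate(render(m,p,n)[::S,::S],np.ones((31,31))if m=="tray" else np.ones((17,17)))
    k=cv2.morphologyEx((k&(reg>0)).astype(np.uint8),cv2.MORPH_OPEN,np.ones((2,2))) if m!="tray" else k.astype(np.uint8)
    _,lab,st,_=cv2.connectedComponentsWithStats(k)
    inside=np.bincount(lab[(render(m,p,n)[::S,::S]>0)&(k>0)],minlength=len(st)); L=inside.argmax(); k=(lab==L).astype(np.uint8)
    if m=="tray": 
        h=cv2.convexHull(cv2.findNonZero(k)); cv2.fillConvexPoly(k,h,1)
    return cv2.resize(k,None,fx=S,fy=S,interpolation=cv2.INTER_NEAREST)
def fit(imgs,m,p,z=0):
    for it in range(2):
        ks={n:mask(i,m,p,n) for n,i in imgs.items()}
        def cost(q):
            q=np.array([p[0]+q[0]*.01,p[1]+q[1]*.01,p[2]+q[2]*.1]); c=0
            for n,k in ks.items():
                r=render(m,q,n,z); c+=1-(r&k).sum()/((r|k).sum()+1)
            return c/len(ks)
        s=minimize(cost,[0,0,0],method="Nelder-Mead",options=dict(initial_simplex=[[0,0,0],[1,0,0],[0,1,0],[0,0,1.5]],xatol=.02,fatol=1e-4,maxfev=120))
        p=np.array(p)+s.x*[.01,.01,.1]
    return p,s.fun
E
cat > m1.py <<'E'
from vis import *
import json
I={n:cv2.imread(f"{n}0_raw.png") for n in("top","side")}
k=1.4214
init=dict(breaker3=(297,334,.06,-.3),breaker2=(465,330,.06,.1),gland_large=(553,367,.05,0),gland_small=(222,365,.04,0),push_button=(379,314,.04,.1))
tr=dict(button_tray=(270,190),gland_tray=(388,200),breaker_tray=(498,194))
out={}
ov={n:cv2.resize(i,None,fx=3,fy=3,interpolation=cv2.INTER_CUBIC) for n,i in I.items()}
for nm in list(init)+list(tr):
    if nm in init: u,v,z,a=init[nm]; m=nm
    else: (u,v),z,a,m=tr[nm],.034,0,"tray"
    x=unproj((u/k,v/k),z); best=None
    p,c=fit(I,m,[x[0],x[1],a]); each=[fit({n:I[n]},m,list(p))[0].round(4).tolist() for n in I]
    out[nm]=p.tolist(); print(nm,p.round(4),round(c,3),each)
    for n in I:
        for h in hulls(m,p,n): cv2.polylines(ov[n],[np.int32((h+.5)*3)],True,(0,0,255),1)
print("tape",unproj((604/k,264/k),.0095))
json.dump(out,open("poses.json","w"))
a=ov["top"][80*3:300*3,100*3:440*3]; b=ov["side"][100*3:380*3,120*3:400*3]
cv2.imwrite("pics/ov_top.png",cv2.resize(a,(800,int(800*a.shape[0]/a.shape[1])))); cv2.imwrite("pics/ov_side.png",cv2.resize(b,(600,600)))
E
python3 m1.py
```

```text
breaker3 [ 0.4015  0.1546 -0.2532] 0.075 [[0.4021, 0.1529, -0.2479], [0.4014, 0.1546, -0.2567]]
breaker2 [ 0.4105 -0.1434  0.162 ] 0.098 [[0.4119, -0.1447, 0.1649], [0.4104, -0.142, 0.1594]]
gland_large [ 0.3475 -0.2995  0.2431] 0.094 [[0.3487, -0.3003, 0.2423], [0.3468, -0.298, 0.259]]
gland_small [0.348  0.2896 0.0762] 0.089 [[0.3479, 0.2887, 0.1295], [0.3479, 0.2901, 0.0151]]
push_button [0.4403 0.0092 0.1314] 0.101 [[0.441, 0.0093, 0.1418], [0.4394, 0.01, 0.0956]]
button_tray [0.6689 0.2121 0.0012] 0.309 [[0.6696, 0.2123, -0.0014], [0.6669, 0.2088, -0.0174]]
gland_tray [ 0.6521 -0.0022  0.0075] 0.358 [[0.6522, -0.0026, 0.0036], [0.6661, 0.2094, -0.0183]]
breaker_tray [ 0.6657 -0.205   0.023 ] 0.389 [[0.6657, -0.205, 0.023], [0.6672, 0.2079, -0.0259]]
tape [ 0.53741681 -0.39762711  0.0095    ]
```

View pics/ov_top.png

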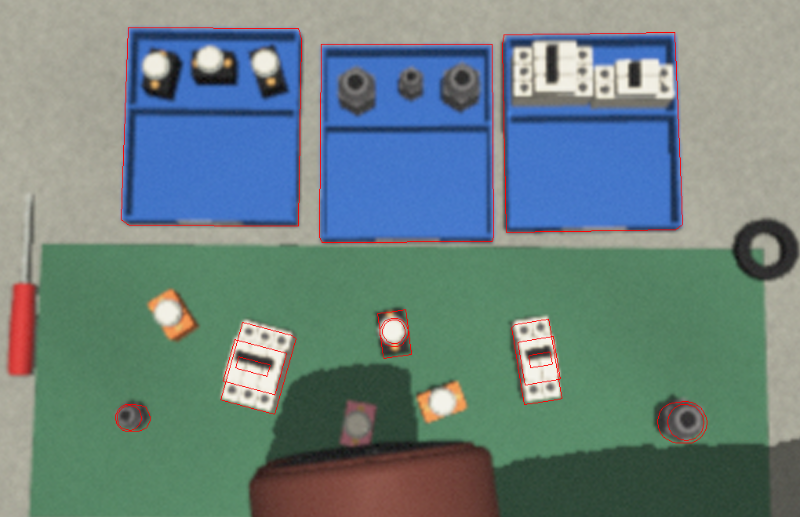

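View pics/ov_side.png

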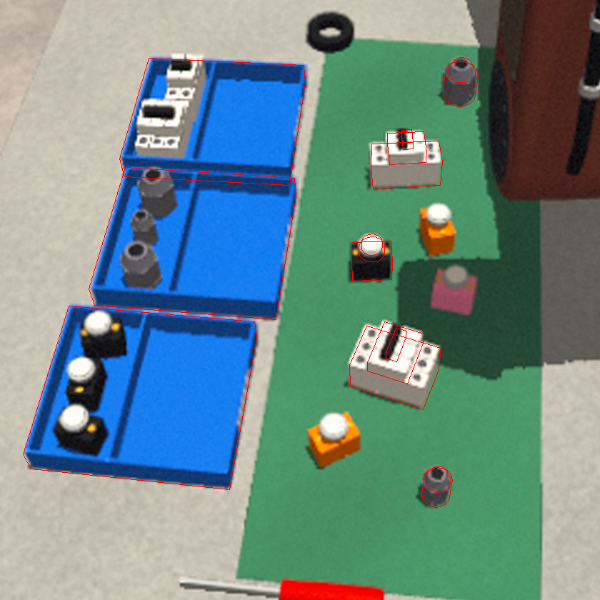

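The overlays match well: the fit centres agree to about 2 mm between views. The crop confirms the black button at (393,331), with the orange and pink units clearly different. Starting with breaker3.

```bash
cat > act.py <<'E'
from vis import *
import json
P=json.load(open("poses.json")); ZT=.26
W=dict(breaker3=.054,breaker2=.036,gland_large=.042,gland_small=.028,push_button=.030)
H=dict(breaker3=.046,breaker2=.046,gland_large=.024,gland_small=.023,push_button=.024)
DST=dict(breaker3=("breaker_tray",.040),breaker2=("breaker_tray",-.045),gland_large=("gland_tray",.040),gland_small=("gland_tray",-.040),push_button=("button_tray",0))
def rot(pos,yaw):
    c=[]
    for k in(0,180,-180):
        r=[180,0,np.degrees(yaw)+k]; q=robot.ik(pos,r)
        if q is not None: c.append((abs(np.array(q)-robot.observe()["q"]).max()+(1000 if abs(q[5])>170 else 0),r))
    return min(c,key=lambda t:t[0])[1]
def st(t):
    o=robot.observe(); print(t,"t=%.1f"%o["time"],np.round(o["tool_pos"],4),"w=%.4f"%o["gripper_width"],"F",np.round(o["ft_force"],1))
def pick(n,p=None):
    x,y,a=p or P[n]; z=.054+H[n]
    robot.set_gripper(min(.085,W[n]+.028))
    robot.move_pose([x,y,ZT],rot([x,y,ZT],a))
    robot.line_to([x,y,z+.03],vel=.25)
    if robot.line_to([x,y,z],vel=.08,guard=10): st("TOUCH"); return False
    robot.set_gripper(W[n]-.012 if 0 else 0); st("gripped")
    robot.line_to([x,y,ZT],vel=.25); st("lifted"); return abs(robot.observe()["gripper_width"]-W[n])<.006
def place(n):
    t,dy=DST[n]; x,y,a=P[t]; c,s=np.cos(a),np.sin(a); dx=-.0435
    x,y=x+c*dx-s*dy,y+s*dx+c*dy; z=.054+H[n]+.004
    robot.move_pose([x,y,ZT],rot([x,y,ZT],a))
    robot.line_to([x,y,z+.012],vel=.25)
    hit=robot.line_to([x,y,z-.003],vel=.03,guard=8); st("down hit=%s want z %.4f"%(hit,z))
    robot.set_gripper(W[n]+.014); robot.line_to([x,y,ZT],vel=.25); st("released")
E
python3 - <<'E'
from act import *
st("start")
if pick("breaker3"): place("breaker3")
cv2.imwrite("pics/s1.png",robot.grab_frame("side"))
E
```

```text
start t=0.1 [ 0.2067 -0.563   0.3032] w=0.0855 F [ 0.6 -0.7 -0.5]
gripped t=4.5 [0.4021 0.1546 0.1008] w=0.0528 F [-0.4 -0.7  5.9]
lifted t=5.3 [0.401  0.1546 0.2582] w=0.0533 F [-0.2 -0.6 -3.4]
down hit=True want z 0.1040 t=7.9 [ 0.622  -0.1664  0.1048] w=0.0528 F [0.4 0.3 4.9]
released t=9.0 [ 0.6209 -0.1659  0.2582] w=0.0680 F [-0.2  0.5 -0.7]
```

View pics/s1.png

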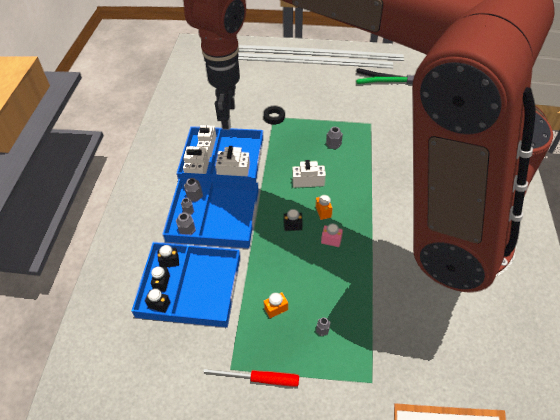

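Breaker3 stands in the breaker tray's front bay at (232,158), and nothing else has moved. Continuing with the rest.

Run:
```python
from act import *
for n in("breaker2","gland_large","gland_small","push_button"):
    print(n)
    if not pick(n): print("FAILED",n); break
    place(n)
robot.move_pose([.40,-.40,.33],rot([.40,-.40,.33],0)); st("parked")
for n in("top","side"):
    f=robot.grab_frame(n); cv2.imwrite(f"pics/{n}2.png",cv2.resize(f,None,fx=1.42,fy=1.42,interpolation=cv2.INTER_CUBIC)); cv2.imwrite(f"{n}2_raw.png",f)
```

```text
breaker2
gripped t=11.7 [ 0.4109 -0.1438  0.1007] w=0.0352 F [-0.8 -0.5  5.6]
lifted t=12.5 [ 0.4101 -0.1431  0.2582] w=0.0355 F [-0.4  1.6 -4. ]
down hit=True want z 0.1040 t=14.6 [ 0.6237 -0.2515  0.1046] w=0.0354 F [-0.9  0.2  5.1]
released t=15.7 [ 0.6229 -0.2508  0.2583] w=0.0503 F [0.1 0.6 0.2]
gland_large
gripped t=18.8 [ 0.3478 -0.2999  0.0788] w=0.0410 F [-0.8  0.8  5.9]
lifted t=19.6 [ 0.3472 -0.299   0.2583] w=0.0411 F [ 0.6 -0.2 -1. ]
down hit=True want z 0.0820 t=22.5 [0.6089 0.0374 0.0829] w=0.0410 F [0.1 0.2 7.3]
released t=23.6 [0.6078 0.0375 0.2583] w=0.0558 F [ 0.2 -0.1 -0.5]
gland_small
gripped t=26.9 [0.3485 0.2899 0.0778] w=0.0263 F [-0.7  0.2  5.4]
lifted t=27.7 [0.3475 0.2895 0.2584] w=0.0265 F [-0.1  0.5 -0.7]
down hit=True want z 0.0810 t=30.6 [ 0.6095 -0.0427  0.0818] w=0.0262 F [-1.   0.1  5.4]
released t=31.7 [ 0.6084 -0.0424  0.2582] w=0.0420 F [ 0.1 -0.6 -1.2]
push_button
gripped t=34.4 [0.4408 0.0091 0.0788] w=0.0295 F [0.1 0.1 5. ]
lifted t=35.3 [0.4397 0.0093 0.2584] w=0.0292 F [ 1.2  0.9 -1.4]
down hit=True want z 0.0820 t=37.6 [0.626  0.2121 0.0828] w=0.0292 F [-0.8 -0.9  4.9]
released t=38.8 [0.6249 0.212  0.2582] w=0.0439 F [-0.2  0.3 -0.8]
parked t=41.1 [ 0.4006 -0.3995  0.3299] w=0.0441 F [-0.3  0.9  0.7]
```

View pics/top2.png

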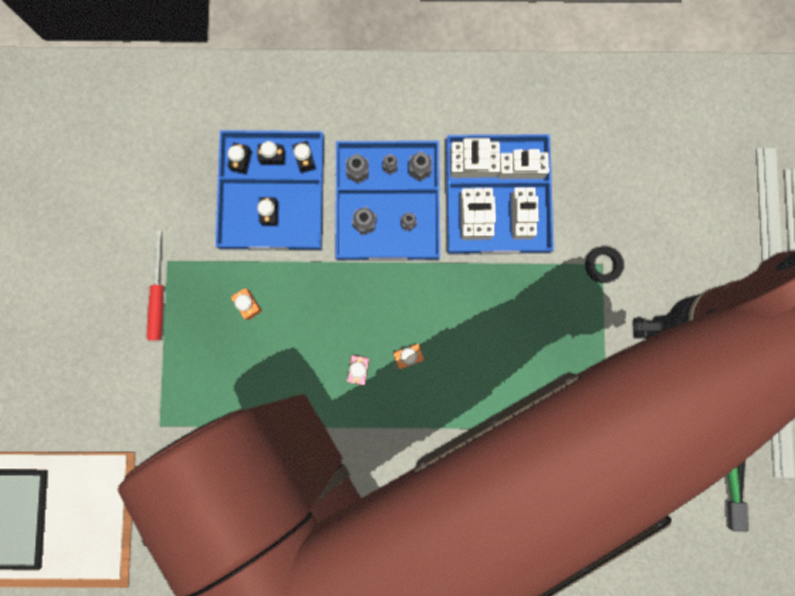

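View pics/side2.png

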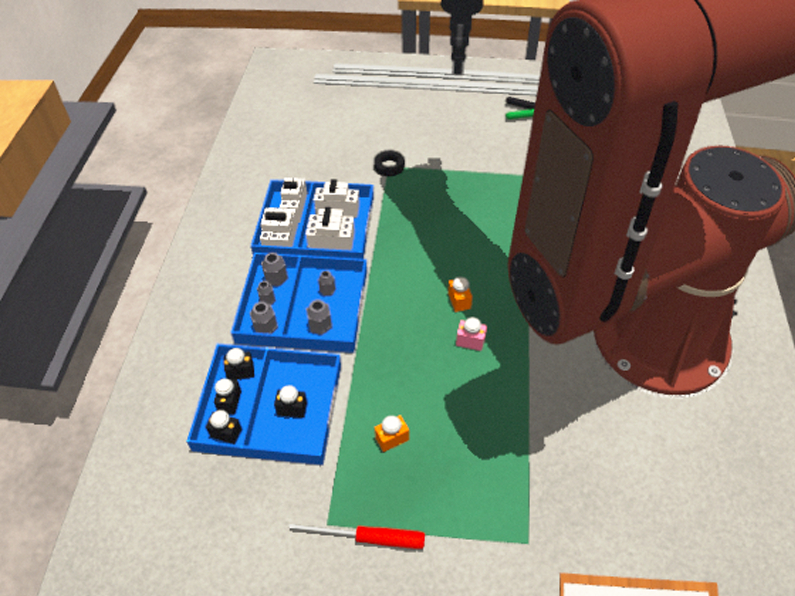

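All five parts stand upright in the correct front bays. In the top view, the button is at (266,211), the glands at (365,220) and (408,221), and the breakers at (478,212) and (525,212). The screwdriver, tape and look-alikes haven't moved.

```bash
python3 -c "
from plant import robot
robot.job_done()"
```

```text
the job is handed in; nothing more can be done
```

All five parts are back in stock and the job is handed in. The run took about 41 s of the 131 s allowed.

- **Placing:** I found the parts and trays by fitting their outlines in the camera pictures. I then gripped each part once, lowered it until it touched the bay floor and let go. Each touched down within 1 mm of the expected height.
- **Last checks:** the final top and side pictures show both breakers, both glands and the black push button upright and apart in the right front bays. The screwdriver, tape roll and the orange and pink look-alikes are where they were. The robot is parked clear.
- **Disagreement:** the side-view outline fit failed for the gland and breaker trays because it locked onto the button tray. I used the top-view fit for those two, and the overlays and touchdowns agreed with it. No other check failed.

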